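# Pan-roast the chestnuts

## Task

Put every chestnut from the counter into the frying pan and turn the knob of the burner under that pan to medium, the larger of the two orange dots. Then take the wooden stirring rod and, with its foot down near the pan's floor, stir the chestnuts clockwise (seen from above) for three full turns, sweeping close to the pan's wall so that they are pushed round. Finish with all chestnuts in the pan, the stirrer standing upright on the blue ring of the ceramic rest and the gas turned off; never turn on the other burner and leave everything else where it is.

Things in the scene. Friction and masses are not known exactly. Their poses are not given: they have to be found in the camera images.
- hob: fixed two-burner gas hob, 340 (x) by 460 (y) mm, steel deck 12 mm high, black grates whose top is 45 mm above the counter; origin at the centre of its underside, knobs along its -x edge (towards the robot)
- burner_left (a point): centre of the left (+y) burner on top of its grate, 45 mm above the counter
- burner_right (a point): centre of the right (-y) burner on top of its grate, 45 mm above the counter
- knob_left_grip (a point): point on the vertical axis of the left knob, at the height to grip its upright bar (49 mm above the counter); the bar is 14 mm thick, 42 mm long, 24 to 56 mm above the counter, on a 44 mm disc; when off it lies along the hob's x axis with its white pointer line at the end facing the robot; the frame turns with the knob, x axis along the bar away from the pointer
- knob_right_grip (a point): point on the vertical axis of the right knob, at the height to grip its upright bar (49 mm above the counter); the bar is 14 mm thick, 42 mm long, 24 to 56 mm above the counter, on a 44 mm disc; when off it lies along the hob's x axis with its white pointer line at the end facing the robot; the frame turns with the knob, x axis along the bar away from the pointer
- knob_left (a joint): the left burner's knob (+y side): radians turned clockwise seen from above, 0 = off (white dot), 0.6 = low (small orange dot), 1.2 = medium (larger orange dot), 1.8 = high (largest, red dot) and end stop. It turns against a steady friction of about 0.04 N m and stays where it is left
- knob_right (a joint): the right burner's knob (-y side): radians turned clockwise seen from above, 0 = off (white dot), 0.6 = low (small orange dot), 1.2 = medium (larger orange dot), 1.8 = high (largest, red dot) and end stop. It turns against a steady friction of about 0.04 N m and stays where it is left
- pan: small aluminium frying pan locked in a locating ring on one of the two burners (it does not move); origin at the centre of its underside; inside floor 4 mm above the origin and 77 mm in radius, wall 3 mm thick, sloping out to a rim of 91 mm outer radius 48 mm above the origin; black handle along its own +x to 240 mm from the centre, its top 45 mm above the origin
- rest_spot (a point): centre of the blue ring, 60 mm across, on top of the spoon rest (10 mm above the counter) where the stirrer stands
- spoon_rest: fixed flat white ceramic rest, 210 by 140 mm, 10 mm thick, origin at the centre of its underside; stirrer and tongs are on it
- stirrer: loose upright wooden stirring rod, about 100 g, 176 mm tall; origin at the centre of its underside, z up along it; flat foot 40 mm across and 28 mm high on which it stands freely, above it a round handle 18 mm across up to a rounded top; grip the handle from above, for example 140 mm above the origin
- saucepan: lidded steel saucepan on the other burner, 156 mm across, 93 mm high to its lid knob, handle along its +x; leave it
- tongs: steel tongs, 220 mm long along x, 16 mm high, lying on the spoon rest; leave them
- rice_mold: orange plastic rice mold, 75 by 65 by 42 mm; leave it
- cup_stack: stack of pink silicone cups, 60 mm across, 70 mm high; leave it
- salt_jar: glass salt jar, 48 mm across, 85 mm high; leave it
- shell_bowl: blue bowl, 100 mm across, 45 mm high; leave it
- chestnut_1: loose brown chestnut, 30 mm across at 7 to 13 mm height, 24 mm high, flat underside, smooth (slides easily in the pan), 13 to 25 g; origin at the centre of its underside; at the start upright on the counter to the right of the hob, or absent (None): 3 to 5 are present
- chestnut_2: loose brown chestnut, 30 mm across at 7 to 13 mm height, 24 mm high, flat underside, smooth (slides easily in the pan), 13 to 25 g; origin at the centre of its underside; at the start upright on the counter to the right of the hob, or absent (None): 3 to 5 are present
- chestnut_3: loose brown chestnut, 30 mm across at 7 to 13 mm height, 24 mm high, flat underside, smooth (slides easily in the pan), 13 to 25 g; origin at the centre of its underside; at the start upright on the counter to the right of the hob, or absent (None): 3 to 5 are present
- chestnut_4: loose brown chestnut, 30 mm across at 7 to 13 mm height, 24 mm high, flat underside, smooth (slides easily in the pan), 13 to 25 g; origin at the centre of its underside; at the start upright on the counter to the right of the hob, or absent (None): 3 to 5 are present
- chestnut_5: loose brown chestnut, 30 mm across at 7 to 13 mm height, 24 mm high, flat underside, smooth (slides easily in the pan), 13 to 25 g; origin at the centre of its underside; at the start upright on the counter to the right of the hob, or absent (None): 3 to 5 are present

How it is judged:
By the outcome, as a careful person would: the job done as asked, in the order asked, and still so for the second after the job is handed in, with the robot touching nothing.
Of chestnut_1, chestnut_2, chestnut_3, chestnut_4, chestnut_5 only 3 to 5 are there at a start; the rules pass over those that are not, and their reading is None.
At some moment in a run one of chestnut_1, chestnut_2, chestnut_3, chestnut_4, chestnut_5 may be knocked a few centimetres aside while the robot is not near it.
It also fails if it takes over 210 s, if anything falls off the work surface, if the arm or the gripper's body presses on something with over 40 N, if the wrist force passes 120 N, or if a joint passes its speed limit or range.

## Robot

A 6-joint arm with a two-finger parallel gripper is mounted at the origin on the work surface. World frame = base frame: x ahead of the robot, y to its left, z up, the work surface at z = 0. Lengths are in m, angles in rad, forces in N, time in s.
With the tool pointing down it reaches from about 0.275 to 0.825 m from the base axis. Payload 4.9 kg.
Tool frame: the origin (TCP) lies midway between the tips of the shut fingers; the grasp point (between the pads) lies 19 mm behind it (bot.grip_depth is the distance from the TCP to the grasp point, in m); z points along the fingers, y is the line along which they close (so a half turn about z gives the same grasp; the last joint's range is limited). The gripper opens to 85 mm and grips with 20 to 120 N. Pads are 22 mm wide; open, the fingers measure 114 mm over their backs; the gripper's body (76 mm by 85 mm) begins 54 mm behind the grasp point. The pads swing forward as they close: fully open they stand 13 mm farther back than shut.
Start: joints at [1.208, 0.326, -0.193, 1.052, 0, 1.437], TCP at [0.125, 0.536, 0.231] pointing down, gripper open.
Joint ranges: [-2.65, 2.65], [-0.97, 1.79], [-1.3, 1.35], [-1.93, 2.1], [-1.47, 1.37], [-3.14, 3.14]. Speed limits (rad/s): [2.57, 2.57, 3.14, 3.14, 3.14, 3.14].

## Interface

Orientations are given as a unit quaternion [w, x, y, z].
In Python, from cell import bot gives the robot as it stands. Calls block until the motion is done:
- bot.move_pose(position, orientation): joint-space move of the TCP to a pose.
- bot.move_linear(position, speed=0.15, rotation=None, until_force=None): straight line of the TCP; rotation=None keeps the orientation; speed is the mean speed in m/s. With until_force (N) it stops when the force on the tool has changed by that much, and returns True; else False.
- bot.goto_joints(angles): joint-space move.
- bot.set_gripper(opening, grasp_force=None): opening from 0.0 (shut) to 1.0 (fully open); grasp_force is the grip in N (None keeps the last); returns when the fingers have stopped.
- bot.wait(seconds).
- bot.solve_ik(position, orientation): joint angles nearest the present ones, or None.
- bot.camera(name): name is "side" or "top" or "wrist"; returns the picture (384x512x3 uint8, red, green, blue); there is no depth.
- bot.calibration(name): a dict with "mtx" (3x3 intrinsics, pixels), "extrinsics" (4x4, takes a point from world to camera coordinates); the wrist camera has in their place "hand_eye" (4x4, takes a point from camera to tool coordinates, whose origin is the TCP and whose axes are the flange's). Camera axes: x right, y down, z forward; pixel columns grow to the right and rows downward; lengths in m; the calibration is good to about 2 mm. A picture is of the moment at which its call begins: read the wrist's pose just before it. calibration takes no time and is no camera call.
A pose or a line that the arm cannot do raises bot.PlanningError and nothing moves.
- bot.close_job(): hands the job in; it is judged then, once.
Trained networks look in the newest picture that a camera, given by its name, has taken for a name from the list of things; names that differ only in an ending like _2 or _b are one class to them, and where a whole thing is asked for, a point or a joint stands for the part that bears it (a point fixed in the world has none). Each returns a list of dicts, best first, with "confidence" (0 to 1); they miss things now and then, are a little off and sometimes report something else, mostly with a low value. They report only what shows in the picture. A call takes as long as a camera call.
- bot.search_frame(camera, thing): "bbox" ([left, top, width, height] in pixels, round what is visible of it).
Readings, each from a call of its own:
- bot.read_clock(): time.
- bot.read_joint_positions(): joint angles.
- bot.read_joint_vel(): joint speeds.
- bot.read_joint_efforts(): joint torques, N m.
- bot.read_position(): TCP position.
- bot.read_tool_rot(): TCP orientation.
- bot.read_ft_force(): force on the tool from outside, world axes, zero at the start.
- bot.read_moment(): the same for the moment, N m.
- bot.read_gripper_width(): opening from 0.0 (shut) to 1.0 (fully open).
- bot.read_finger_force(): force on a finger pad.
Only numpy, scipy, OpenCV 4.12 (cv2) and the standard library are available. Lean on these libraries where they do the work, as an engineer would, in place of code of your own. Each camera call takes 0.05 s, during which the arm holds its last target. There are 200 camera calls.

## Working session

There is one attempt and no reset: what is moved stays moved. The work goes in short steps, each a Python script; the robot and the scene stay as the last script left them, time stands still between calls to the robot, and variables do not carry over. Pictures are saved under pics/ and viewed, at most 14 in all, crops included, and the job is handed in when it is done.

```bash
ls; mkdir -p pics; python3 - <<'E'
from cell import bot
import cv2,numpy as np
for c in ("top","side"):
    im=bot.camera(c); cv2.imwrite(f"pics/{c}0.png",im[:,:,::-1])
    k=bot.calibration(c); print(c,np.round(k["mtx"],1).tolist(),np.round(k["extrinsics"],3).tolist())
    for t in ("chestnut_1","pan","knob_left_grip","knob_right_grip","stirrer","spoon_rest","hob","saucepan"):
        print(t,[(np.round(d["bbox"]).astype(int).tolist(),round(d["confidence"],2)) for d in bot.search_frame(c,t)][:7])
print(bot.calibration("wrist")); print(bot.read_clock(),bot.read_tool_rot())
E
```

```text
pics
top [[395.8, 0.0, 259.1], [0.0, 395.8, 190.7], [0.0, 0.0, 1.0]] [[-0.027, -1.0, -0.009, -0.01], [-0.998, 0.028, -0.05, 0.574], [0.05, 0.007, -0.999, 1.121], [0.0, 0.0, 0.0, 1.0]]
chestnut_1 [([355, 175, 9, 14], 0.55), ([379, 206, 8, 10], 0.46), ([348, 238, 15, 10], 0.41)]
pan [([243, 80, 68, 118], 0.87)]
knob_left_grip [([188, 216, 16, 16], 0.58), ([351, 234, 12, 14], 0.29)]
knob_right_grip [([266, 218, 16, 15], 0.63)]
stirrer [([100, 227, 33, 13], 0.58), ([156, 121, 164, 121], 0.52)]
spoon_rest [([88, 186, 52, 69], 0.83)]
hob [([103, 226, 30, 10], 0.72), ([153, 128, 164, 116], 0.68), ([264, 217, 18, 14], 0.37)]
saucepan [([158, 93, 63, 102], 0.86)]
side [[427.9, 0.0, 266.2], [0.0, 427.9, 196.6], [0.0, 0.0, 1.0]] [[0.984, -0.175, -0.016, -0.579], [-0.141, -0.73, -0.669, 0.072], [0.106, 0.66, -0.744, 1.384], [0.0, 0.0, 0.0, 1.0]]
chestnut_1 [([222, 272, 10, 11], 0.64), ([283, 266, 6, 9], 0.44), ([224, 304, 8, 7], 0.42)]
pan [([259, 166, 101, 54], 0.71)]
knob_left_grip [([223, 154, 6, 12], 0.63)]
knob_right_grip [([229, 199, 17, 19], 0.52), ([222, 300, 12, 14], 0.36)]
stirrer [([211, 92, 14, 42], 0.72), ([260, 293, 7, 12], 0.54), ([252, 120, 75, 46], 0.3)]
spoon_rest [([202, 116, 50, 22], 0.55)]
hob [([216, 141, 119, 104], 0.66)]
saucepan [([250, 119, 78, 48], 0.61)]
{'mtx': array([[345.66287116,   0.        , 252.86900106],
       [  0.        , 345.66287116, 187.91586393],
       [  0.        ,   0.        ,   1.        ]]), 'hand_eye': array([[ 2.33430529e-04, -9.65823421e-01, -2.59200820e-01,
         6.50709358e-02],
       [ 9.99999911e-01,  1.34566299e-04,  3.99162412e-04,
         7.72678357e-04],
       [-3.50640712e-04, -2.59200890e-01,  9.65823367e-01,
        -1.43610677e-01],
       [ 0.00000000e+00,  0.00000000e+00,  0.00000000e+00,
         1.00000000e+00]])}
0.9 [-5.70323530e-06  1.14158727e-01  9.93462523e-01 -3.51258494e-06]
```

```bash
python3 - <<'E'
import cv2
a=cv2.imread("pics/top0.png");cv2.imwrite("pics/v1.png",cv2.resize(a[60:300,80:400],None,fx=2.5,fy=2.5,interpolation=cv2.INTER_CUBIC))
a=cv2.imread("pics/side0.png");cv2.imwrite("pics/v2.png",cv2.resize(a[80:320,180:440],None,fx=2.5,fy=2.5,interpolation=cv2.INTER_CUBIC))
E
```

```text
(no output)
```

View pics/v1.png

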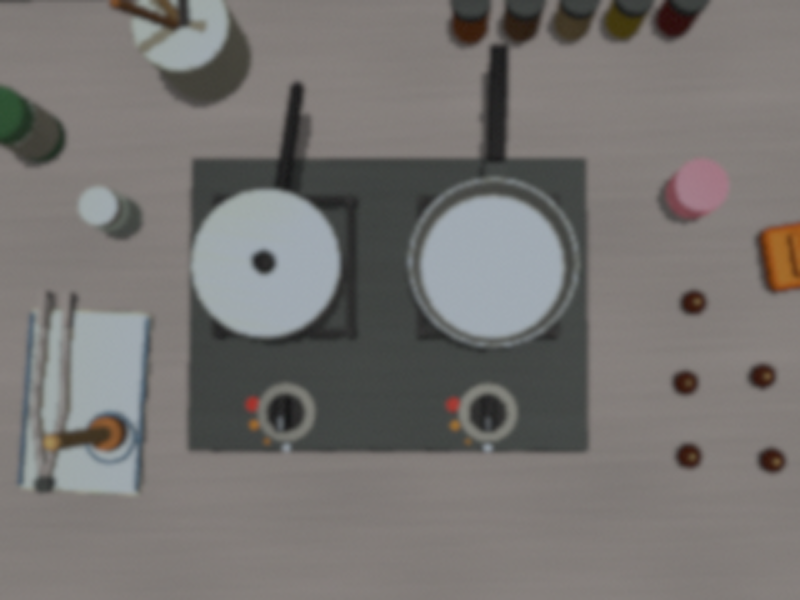

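View pics/v2.png

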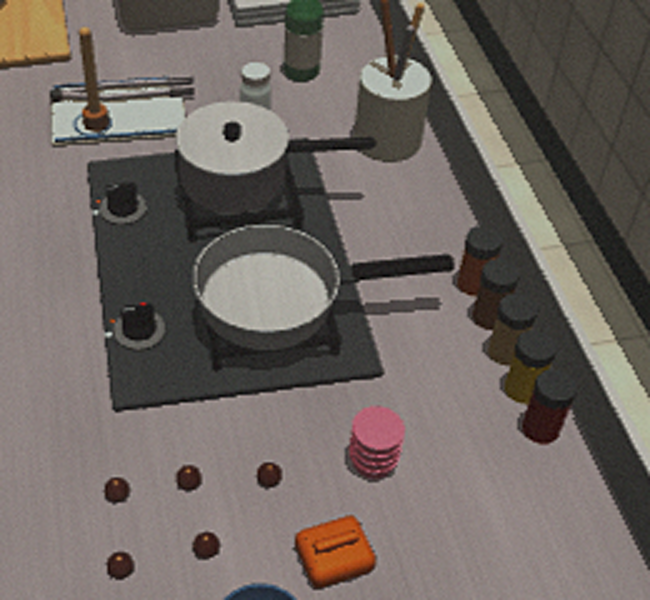

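```bash
cat > h.py <<'E'
from cell import bot
import cv2,numpy as np
from scipy.spatial.transform import Rotation as R
def ray(cam,u,v,z):
    k=bot.calibration(cam);E=np.array(k["extrinsics"]);d=np.linalg.inv(k["mtx"])@[u,v,1]
    o=-E[:3,:3].T@E[:3,3];d=E[:3,:3].T@d
    return (o+d*(z-o[2])/d[2])[:2]
def blobs(mask,amin,amax=1e9):
    n,l,s,c=cv2.connectedComponentsWithStats(mask.astype(np.uint8))
    return [(c[i],s[i]) for i in range(1,n) if amin<=s[i,4]<=amax]
def nuts(cam,z=0.012):
    im=bot.camera(cam); h=cv2.cvtColor(im,cv2.COLOR_RGB2HSV)
    m=((h[...,0]<15)|(h[...,0]>170))&(h[...,1]>90)&(h[...,2]<130)
    m=cv2.morphologyEx(m.astype(np.uint8),cv2.MORPH_CLOSE,np.ones((3,3)))
    out=[]
    for c,s in blobs(m,25,300):
        p=ray(cam,*c,z)
        if p[1]<-0.02 and 0.2<p[0]<0.75 and s[2]<20 and s[3]<20: out.append(p)
    return np.array(out)
def q(yaw): # tool down; tool y axis at angle yaw from world y
    r=(R.from_euler('z',yaw)*R.from_quat([1,0,0,0])).as_quat(); return [r[3],*r[:3]]
E
python3 - <<'E'
from h import *
np.set_printoptions(precision=4,suppress=True)
print(nuts("top"));print(nuts("side"))
im=bot.camera("top");h=cv2.cvtColor(im,cv2.COLOR_RGB2HSV)
for c,s in blobs((h[...,2]>150)&(h[...,1]<45),15):
    print("bright",c,s,ray("top",*c,.049))
b=blobs((h[...,0]>95)&(h[...,0]<125)&(h[...,1]>60),8)
print("blue",[(c.round(1),s.tolist(),ray("top",*c,.01)) for c,s in b])
hb=blobs((h[...,2]<100),3000)
print("hob",[(s.tolist(),ray("top",s[0],s[1],.012),ray("top",s[0]+s[2],s[1]+s[3],.012)) for c,s in hb])
g=cv2.cvtColor(im,cv2.COLOR_RGB2GRAY);g=cv2.medianBlur(g,3)
C=cv2.HoughCircles(cv2.resize(g,None,fx=4,fy=4,interpolation=cv2.INTER_CUBIC),cv2.HOUGH_GRADIENT,1,60,param1=80,param2=25,minRadius=30,maxRadius=160)
for x,y,r in C[0][:14]: print("circ",x/4,y/4,r/4,ray("top",x/4,y/4,.09),ray("top",x/4,y/4,.02))
k=[(80+488/2.5,60+412/2.5),(80+286/2.5,60+412/2.5)]
for u in k: print("knob",u,ray("top",*u,.02))
print("pan rim",ray("top",80+494/2.5,60+262/2.5,.093)); print("stir foot",ray("top",80+107/2.5,60+433/2.5,.038),"tip",ray("top",80+50/2.5,60+442/2.5,.183))
print("ring",ray("top",80+110/2.5,60+438/2.5,.01))
E
```

```text
[[ 0.7094 -0.2956]
 [ 0.6421 -0.4246]
 [ 0.5952 -0.3083]
 [ 0.5086 -0.384 ]
 [ 0.5032 -0.2949]
 [ 0.4199 -0.2955]
 [ 0.4123 -0.3906]]
[[ 0.594  -0.3128]
 [ 0.5021 -0.301 ]
 [ 0.4188 -0.3008]
 [ 0.5076 -0.3887]
 [ 0.6472 -0.4163]
 [ 0.4116 -0.3957]]
bright [255.5602  22.8534] [    0     0   512    48 17347] [ 1.0499 -0.0295]
bright [147.32  54.72] [145  52   5   8  25] [0.9671 0.2801]
bright [157.4012  72.4626] [139  52  31  35 521] [0.9151 0.2521]
bright [ 19.4775 103.7592] [   0   67   40   74 2911] [0.837  0.6443]
bright [136.5536  71.6607] [133  68  10   9  56] [0.9192 0.3113]
bright [118.4201 141.7574] [112 135  14  15 169] [0.7206 0.3647]
bright [185.8168 164.8935] [ 157  137   58   57 2506] [0.6499 0.1764]
bright [276.4338 166.2811] [ 249  139   56   56 2455] [ 0.6388 -0.0766]
bright [100.8767 209.1982] [ 97 185   8  48 227] [0.5328 0.4155]
bright [122.182  205.5579] [ 107  184   31   47 1165] [0.5412 0.3559]
bright [ 91.7361 244.0139] [ 90 232   5  23  72] [0.437  0.4416]
bright [124.7941 241.1471] [118 237  14   7  34] [0.4424 0.3496]
bright [117.3281 249.0045] [102 239  32  
[... 344 characters left out ...]
276.375 166.375 28.2 [ 0.634  -0.0749] [ 0.6418 -0.0776]
circ 186.625 165.375 29.9 [0.6436 0.1664] [0.652  0.1796]
circ 496.875 134.125 30.425 [ 0.7041 -0.6688] [ 0.7165 -0.7107]
circ 152.125 68.625 19.4 [0.9113 0.2557] [0.9374 0.2749]
circ 274.875 224.875 7.675 [ 0.4776 -0.0663] [ 0.475  -0.0684]
circ 193.625 224.875 7.5875 [0.4835 0.1506] [0.4813 0.1628]
circ 118.125 141.875 8.4 [0.7127 0.3506] [0.7257 0.3761]
circ 287.125 67.375 9.275 [ 0.9035 -0.1121] [ 0.929  -0.1173]
circ 142.625 56.375 9.0 [0.9461 0.2813] [0.9745 0.3021]
knob (275.2, 224.8) [ 0.4752 -0.0693]
knob (194.4, 224.8) [0.4815 0.1606]
pan rim [ 0.6378 -0.0782]
stir foot [0.464  0.3589] tip [0.4636 0.3633]
ring [0.4569 0.3654]
```

```bash
cat >> h.py <<'E'
def wnuts(z=0.011):
    p=np.array(bot.read_position());w=bot.read_tool_rot();im=bot.camera("wrist")
    T=np.array(bot.calibration("wrist")["hand_eye"]);K=bot.calibration("wrist")["mtx"]
    Rt=R.from_quat([*w[1:],w[0]]).as_matrix();o=p+Rt@T[:3,3]
    h=cv2.cvtColor(im,cv2.COLOR_RGB2HSV)
    m=((h[...,0]<15)|(h[...,0]>170))&(h[...,1]>90)&(h[...,2]<130)
    m=cv2.morphologyEx(m.astype(np.uint8),cv2.MORPH_CLOSE,np.ones((5,5)))
    out=[]
    for c,s in blobs(m,100,6000):
        d=Rt@T[:3,:3]@np.linalg.inv(K)@[*c,1];out.append((*(o+d*(z-o[2])/d[2])[:2],*c,s[4]))
    return im,np.array(out)
E
python3 - <<'E'
from h import *
np.set_printoptions(precision=4,suppress=True)
for y in (0,np.pi): print(bot.solve_ik([.43,-.34,.25],q(y)),bot.solve_ik([.475,-.07,.1],q(y)),bot.solve_ik([.46,.36,.2],q(y)))
bot.set_gripper(0.6)
y=0 if abs(bot.solve_ik([.43,-.34,.25],q(0))[5])<abs(bot.solve_ik([.43,-.34,.25],q(np.pi))[5]) else np.pi
bot.move_pose([.43,-.34,.25],q(y));print(y,bot.read_clock(),bot.read_position(),bot.read_gripper_width())
im,o=wnuts();print(o);cv2.imwrite("pics/w1.png",im[:,:,::-1])
E
```

```text
[-0.8037  0.3112 -0.1651  1.0945  0.      2.3379] [-0.3002  0.3377 -0.5547  0.6785  0.      2.8414] [ 0.5377  0.4105 -0.1499  1.0104  0.     -2.6039]
[-0.8037  0.3112 -0.1651  1.0945  0.     -0.8037] [-0.3002  0.3377 -0.5547  0.6785  0.     -0.3002] [ 0.5377  0.4105 -0.1499  1.0104  0.      0.5377]
3.141592653589793 4.725 [ 0.4304 -0.3394  0.25  ] 0.6004029976598266
[[   0.4125   -0.3913  205.0886  139.1607  361.    ]
 [   0.4197   -0.2945  292.5408  145.7597  466.    ]
 [   0.4781   -0.0515  501.4485  196.4853  272.    ]
 [   0.5038   -0.2941  290.6877  217.2267  397.    ]
 [   0.5098   -0.3832  214.8455  221.9551  356.    ]
 [   0.5961   -0.307   278.1165  287.3949  352.    ]
 [   0.6804   -0.4266  185.141   344.8705 4261.    ]]
```

View pics/w1.png

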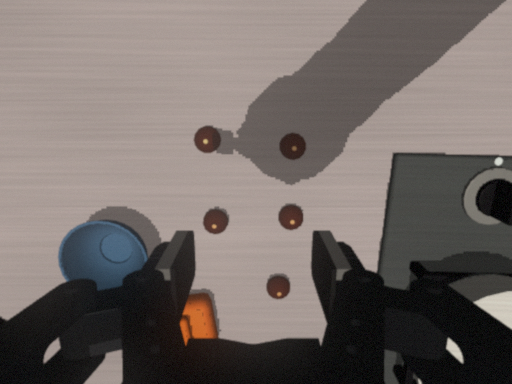

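```bash
cat >> h.py <<'E'
PAN=np.array([0.638,-0.077])
SL=[0,67.5,292.5,135,225]
def best(p,yaw):
    c=[(abs(j[5]),y) for y in (yaw,yaw+np.pi) for j in [bot.solve_ik(p,q(y))] if j is not None]
    return q(min(c)[1])
def free_nuts():
    o=nuts("top");D=[np.array([.709,-.296]),np.array([.642,-.425])]
    return [p for p in o if p[1]<-.2 and p[0]<.75 and min(np.linalg.norm(p-d) for d in D)>.04]
def pick(p,zt=0.003):
    o=best([*p,.1],0.0)
    bot.set_gripper(0.6,grasp_force=30)
    bot.move_pose([*p,.12],o)
    bot.move_linear([*p,.03],speed=.2)
    hit=bot.move_linear([*p,zt],speed=.06,until_force=8)
    bot.set_gripper(0.0,grasp_force=30);w=bot.read_gripper_width()
    bot.move_linear([*p,.19],speed=.3)
    print("pick",p,"hit",hit,"w",w,"after",bot.read_gripper_width()); return bot.read_gripper_width()>.2
def place(deg,r=.047):
    a=np.radians(deg);p=PAN+r*np.array([np.cos(a),np.sin(a)])
    bot.move_pose([*p,.19],best([*p,.15],a))
    bot.move_linear([*p,.11],speed=.25)
    hit=bot.move_linear([*p,.056],speed=.08,until_force=6)
    bot.set_gripper(0.47);bot.wait(.2)
    bot.move_linear([*p,.19],speed=.3); print("place",deg,hit,bot.read_clock())
E
python3 - <<'E'
from h import *
f=free_nuts();print(f)
p=max(f,key=lambda p:p[0])
if pick(p): place(SL[0])
print(free_nuts())
im=bot.camera("top");cv2.imwrite("pics/t2.png",cv2.resize(im[110:260,220:420,::-1],None,fx=3,fy=3))
E
```

```text
[array([ 0.59520245, -0.30832875]), array([ 0.5085868 , -0.38396187]), array([ 0.50324899, -0.29493035]), array([ 0.4198573 , -0.29570177])]
pick [ 0.59520245 -0.30832875] hit False w 0.32483284532646156 after 0.32680799437944236
place 0 False 11.55
[array([ 0.5085868 , -0.38396187]), array([ 0.50301846, -0.2949001 ]), array([ 0.41986393, -0.29545446]), array([ 0.41247824, -0.39058932])]
```

View pics/t2.png

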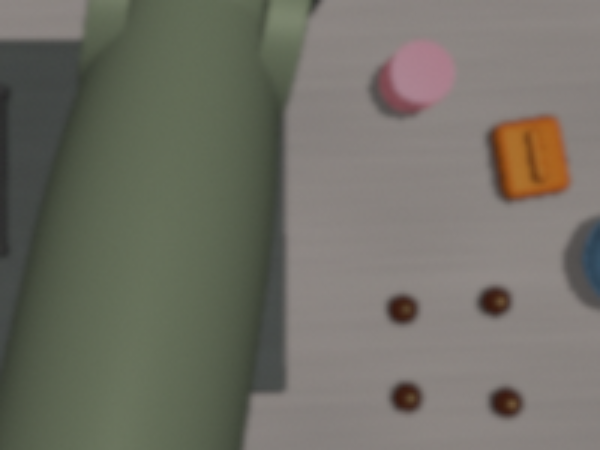

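```bash
python3 - <<'E'
from h import *
for d in SL[1:]:
    f=free_nuts()
    if not f: print("none");break
    if not pick(max(f,key=lambda p:p[0])): print("MISS");break
    place(d)
bot.move_pose([.475,-.2,.25],q(np.pi))
print(free_nuts(),bot.read_clock())
im=bot.camera("top");cv2.imwrite("pics/t3.png",cv2.resize(im[110:260,220:420,::-1],None,fx=3,fy=3))
im=bot.camera("wrist");cv2.imwrite("pics/w3.png",im[:,:,::-1])
E
```

```text
pick [ 0.5085868  -0.38396187] hit False w 0.3243898689166982 after 0.3229770395147897
place 67.5 False 19.4083
pick [ 0.50324899 -0.29493035] hit False w 0.3297752028880588 after 0.32542780862871046
place 292.5 False 26.9667
pick [ 0.41986393 -0.29545446] hit False w 0.3273554510944127 after 0.32108171678397246
place 135 False 34.6417
pick [ 0.41247824 -0.39058932] hit False w 0.3239661208843333 after 0.32382249039035194
place 225 False 42.4083
[] 43.175
```

View pics/t3.png

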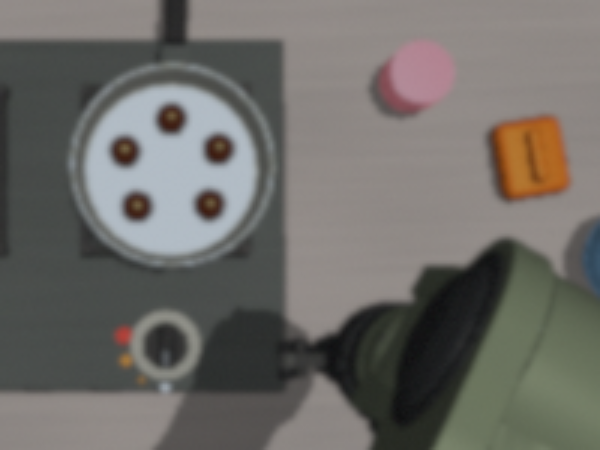

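```bash
cat >> h.py <<'E'
HY=-0.027
def turn(k,a0,a1,force=35):
    y0=np.pi+HY-a0;y1=np.pi+HY-a1
    bot.set_gripper(0.45)
    bot.move_pose([*k,.14],q(y0)); bot.move_linear([*k,.06],speed=.2)
    print("hit",bot.move_linear([*k,.030],speed=.05,until_force=8))
    bot.set_gripper(0.0,grasp_force=force);print("w",bot.read_gripper_width(),"F",np.round(bot.read_ft_force(),1))
    for y in np.linspace(y0,y1,5)[1:]:
        j=bot.solve_ik([*k,.030],q(y));bot.goto_joints(j)
    print("F",np.round(bot.read_ft_force(),1),"M",np.round(bot.read_moment(),2))
    bot.set_gripper(0.45);bot.wait(.2)
    bot.move_linear([*k,.14],speed=.2)
def look(k,name):
    bot.move_pose([k[0]-.02,k[1]-.17,.25],q(np.pi))
    im=bot.camera("top");cv2.imwrite(name,cv2.resize(im[130:250,230:330,::-1],None,fx=5,fy=5,interpolation=cv2.INTER_CUBIC))
    print(bot.read_clock())
E
python3 - <<'E'
from h import *
k=[.4745,-.0685]; turn(k,0,1.2); look(k,"pics/t4.png")
E
```

```text
hit False
w 0.156699401606438 F [0.9 6.  3.9]
F [1.1 7.3 2.7] M [ 1.49 -0.25 -0.04]
50.125
```

View pics/t4.png

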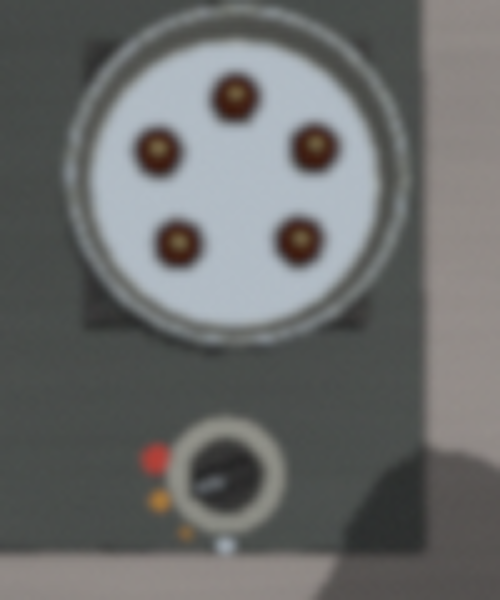

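```bash
python3 - <<'E'
from h import *
np.set_printoptions(precision=4,suppress=True)
print("side foot",ray("side",218,127.2,.026),"tip",ray("side",214,93.2,.18))
bot.move_pose([.40,.36,.27],q(np.pi))
p=np.array(bot.read_position());w=bot.read_tool_rot();print(p,w);im=bot.camera("wrist")
cv2.imwrite("pics/w5.png",cv2.resize(im[0:384,100:420,::-1],None,fx=1.5,fy=1.5))
E
```

```text
side foot [0.4629 0.3517] tip [0.464  0.3518]
[0.4006 0.3593 0.27  ] [ 0.0001  0.0007  1.     -0.0001]
```

View pics/w5.png

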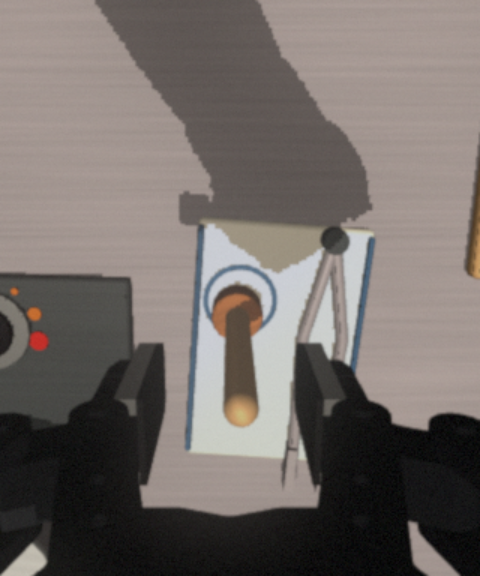

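```bash
cat >> h.py <<'E'
def wray(u,v,z,p,w):
    T=np.array(bot.calibration("wrist")["hand_eye"]);K=bot.calibration("wrist")["mtx"]
    Rt=R.from_quat([*w[1:],w[0]]).as_matrix();o=p+Rt@T[:3,3]
    d=Rt@T[:3,:3]@np.linalg.inv(K)@[u,v,1];return (o+d*(z-o[2])/d[2])[:2]
E
python3 - <<'E'
from h import *
p=np.array(bot.read_position());w=bot.read_tool_rot()
for n,u,v,z in(("ring",241,301,.01),("foottop",237,313,.038),("footbase",238,300,.02),("tip",240,409,.18),("corner",203,225,.01),("c2",373,236,.01),("c3",188,450,.01)):
    print(n,wray(u/1.5+100,v/1.5,z,p,w))
E
```

```text
ring [0.4602485  0.36953911]
foottop [0.46117018 0.36587454]
footbase [0.45632934 0.36691972]
tip [0.46418297 0.36529634]
corner [0.39798411 0.33950662]
c2 [0.40687408 0.4732188 ]
c3 [0.59774848 0.32337799]
```

```bash
python3 - <<'E'
from h import *
s=[.463,.363];o=q(np.pi)
bot.set_gripper(.6)
bot.move_linear([*s,.27],speed=.2,rotation=o)
print("hit",bot.move_linear([*s,.131],speed=.12,until_force=8))
bot.set_gripper(0,grasp_force=60);print(bot.read_gripper_width()*85,np.round(bot.read_ft_force(),1))
bot.move_linear([*s,.30],speed=.15)
print(bot.read_gripper_width()*85,np.round(bot.read_ft_force(),1))
bot.move_linear([.45,-.0,.30],speed=.2)
bot.move_linear([PAN[0]-.052,PAN[1],.30],speed=.15)
print(bot.read_clock(),bot.read_position())
cv2.imwrite("pics/s6.png",cv2.resize(bot.camera("side")[80:320,180:440,::-1],None,fx=2.5,fy=2.5,interpolation=cv2.INTER_CUBIC))
E
```

```text
hit False
16.8033611541525 [0.4 0.7 2.9]
16.479587226420737 [-1.7 -0.2 -0.6]
59.2333 [ 0.58552683 -0.07663477  0.299971  ]
```

View pics/s6.png

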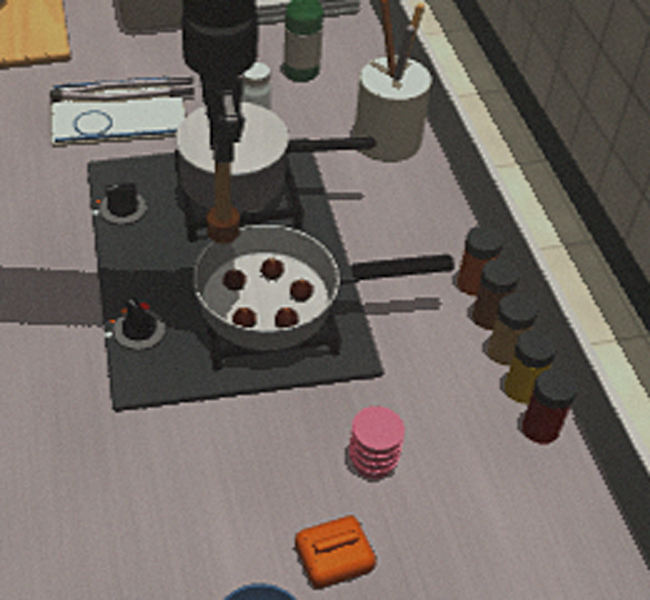

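```bash
python3 - <<'E'
from h import *
r=.052;Z=.1725
bot.move_linear([PAN[0]-r,PAN[1],.215],speed=.12)
hit=bot.move_linear([PAN[0]-r,PAN[1],Z],speed=.04,until_force=7)
print("hit",hit,bot.read_position(),np.round(bot.read_ft_force(),1))
if not hit:
    n=24;fm=0
    for i in range(1,int(3.25*n)+1):
        a=np.pi-2*np.pi*i/n
        bot.move_linear([PAN[0]+r*np.cos(a),PAN[1]+r*np.sin(a),Z],speed=.09)
        if i%6==0:
            F=np.array(bot.read_ft_force());print(i,F.round(1),end=" ")
            if np.linalg.norm(F)>35: print("STOP");break
print(bot.read_position(),bot.read_clock(),bot.read_gripper_width()*85)
cv2.imwrite("pics/s7.png",cv2.resize(bot.camera("side")[120:250,220:380,::-1],None,fx=4,fy=4,interpolation=cv2.INTER_CUBIC))
E
```

```text
hit False [ 0.58623072 -0.0770685   0.17283433] [ 0.7 -0.1 -1.5]
6 [ 0.5 -0.7 -0.8] 12 [-0.4  0.2 -0.9] 18 [ 0.   0.4 -1.6] 24 [-0.1 -0.5 -0.6] 30 [-0.8 -0.2 -1.5] 36 [ 0.5 -0.  -0.7] 42 [-0.   0.5 -0.9] 48 [-0.1  0.3 -1. ] 54 [ 0.3  1.  -1. ] 60 [ 0.7  0.3 -0.5] 66 [-0.1 -0.  -0.4] 72 [ 0.8 -0.6 -1.4] 78 [ 0.8 -0.8 -1.1] [ 0.6379034  -0.02518463  0.17241206] 84.75 16.344975200111737
```

View pics/s7.png

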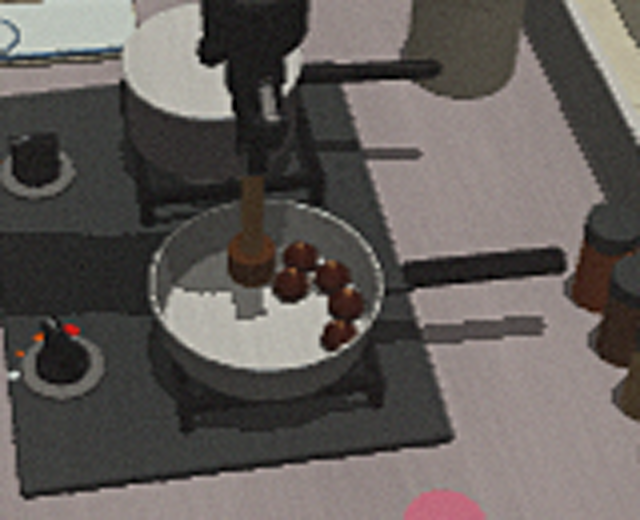

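```bash
python3 - <<'E'
from h import *
k=bot.calibration("side")
for P in ([.638,-.025,.0515],[.638,-.025,.0795],[.638,-.077,.049],[.638-.077,-.077,.049],[.638,-.154,.049],[.638,.0,.049]):
    c=np.array(k["extrinsics"])@[*P,1];u=k["mtx"]@c[:3];u=u[:2]/u[2];print(P,((u-[220,120])*4).round())
E
```

```text
[0.638, -0.025, 0.0515] [249. 265.]
[0.638, -0.025, 0.0795] [250. 241.]
[0.638, -0.077, 0.049] [262. 314.]
[0.561, -0.077, 0.049] [167. 328.]
[0.638, -0.154, 0.049] [283. 388.]
[0.638, 0.0, 0.049] [243. 246.]
```

```bash
python3 - <<'E'
from h import *
s=[.460,.366]
p=bot.read_position();bot.move_linear([p[0],p[1],.30],speed=.15)
bot.move_linear([.45,.0,.30],speed=.2)
bot.move_linear([*s,.30],speed=.2)
bot.move_linear([*s,.145],speed=.12);bot.wait(.3)
print("hit",bot.move_linear([*s,.129],speed=.02,until_force=3),bot.read_position(),np.round(bot.read_ft_force(),1))
bot.set_gripper(.5);bot.wait(.4)
bot.move_linear([*s,.27],speed=.12)
bot.move_linear([.40,.36,.27],speed=.15)
im=bot.camera("wrist");cv2.imwrite("pics/w8.png",cv2.resize(im[130:330,180:340,::-1],None,fx=3,fy=3));print(bot.read_clock())
E
```

```text
hit True [0.45970192 0.3662304  0.1313379 ] [1.8 1.1 2.3]
93.9417
```

View pics/w8.png

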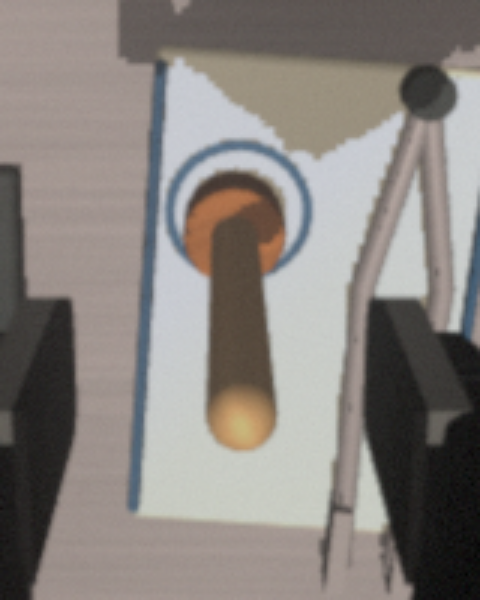

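```bash
python3 - <<'E'
from h import *
k=[.4745,-.0685]
bot.move_linear([.40,.1,.27],speed=.25)
turn(k,1.2,0.0); look(k,"pics/t9.png")
E
```

```text
hit False
w 0.1562016377901659 F [ 3.3  2.  -0.9]
F [ 4.6  5.6 -2.5] M [ 0.99 -1.11 -0.07]
101.6
```

View pics/t9.png

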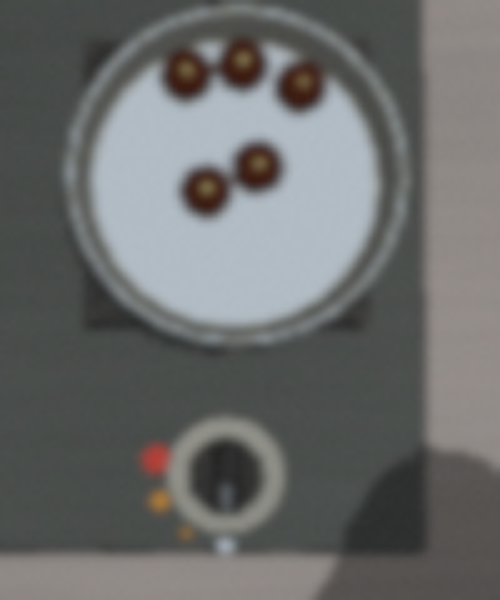

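```bash
python3 - <<'E'
from cell import bot
print(bot.close_job())
E
```

```text
the job is handed in; nothing more can be done
None
```

I handed the job in at about 102 s, with no verdict returned: all five chestnuts are in the pan, stirred three and a quarter turns clockwise with the gas on medium, the stirrer stands in the blue ring, and the gas is off; two chestnuts ended near the middle of the pan, so those may have been pushed round less than the rest.

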